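Clamp a deep-well plate on the plate shaker

ROBOT

A 7-joint arm with a two-finger parallel gripper is mounted at the origin on the work surface. World frame = base frame: x ahead of the robot, y to its left, z up, the work surface at z = 0. Lengths are in m, angles in rad, forces in N, time in s.
With the tool pointing down it reaches from about 0.425 to 0.925 m from the base axis. Payload 6.8 kg.
Tool frame: the origin (TCP) lies at the very end of the fingers, on their centre line; the grasp point (between the pads) lies 19 mm behind it (r.grip_depth is the distance from the TCP to the grasp point, in m); z points along the fingers, y is the direction in which the jaws open and shut (so a half turn about z gives the same grasp; the last joint's range is limited). The gripper opens to 85 mm and grips with 20 to 120 N. Pads are 22 mm wide; open, the fingers measure 114 mm over their backs; the gripper's body (76 mm by 85 mm) begins 54 mm behind the grasp point. The pads swing forward as they close: fully open they stand 13 mm farther back than shut.
Start: joints at [-1.358, 0.477, 0.022, 1.555, -0.011, 1.109, -0.083], TCP at [0.213, 0.641, 0.231] pointing down, gripper open.
Joint ranges: [-2.96, 2.96], [-0.34, 2.1], [-1.41, 1.46], [0.24, 2.44], [-1.37, 4.51], [0.17, 1.92], [-2.96, 2.96]. Speed limits (rad/s): [2.39, 2.39, 3.14, 3.14, 3.14, 3.14, 3.14].

INTERFACE

Orientations are given as a rotation vector (axis times angle).
In Python, from bench import status, eyes, workorder, spotter, r gives the robot as it stands.
- The arm moves only by the tool drive_tool, never from a script. Its argument "commands" is a list of rows, each an object of numbers: "rx", "ry", "rz": the turn, a rotation vector about the world's x, y, z normalised to -1 to 1, where 1 is 8 degrees; "tx", "ty", "tz": the shift along the world's x, y, z normalised to -1 to 1, where 1 is 20 mm; "grip": the closure, from -1 (fully open) to 1 (shut). A call has 1 to 10 rows; each row shifts and turns the commanded pose from where the row before left it; what a row does not reach is not made up. A row lasts 1/8 s, in which the tool goes at most 62.5 mm and 10.7 degrees, less where a joint would pass 70% of its speed; a pose out of reach is approached as far as the arm can. A call with a number of a shift or a turn outside -1 to 1 is refused whole. A call with a gripper value outside its range is refused whole. The fingers move at their own pace and stop on an object; "grip_force" is the grip in N (left out, the last holds). Time passes only in rows, so rows that do not move let the fingers close. It gives the time, the measured TCP pose, the force and the opening at its end, in the units of the state.
- status.get_obs(): the state, without advancing time (a new reading comes with each control period).
- eyes.grab_frame(name): name is "scene" or "top"; returns a dict with "frame" (400x640x3 uint8, blue, green, red), "range_z" (400x640 float32, m along the optical axis (not along the pixel's ray), 0 where there is no reading), "fx", "fy", "cx", "cy" (pixels), "T" (4x4, takes a point from camera to world coordinates). Camera axes: x right, y down, z forward; pixel columns grow to the right and rows downward; lengths in m; the calibration is good to about 2 mm. A picture is of the moment at which its call begins.
- workorder.hand_in(): hands the job in, once; it reports no verdict.
Trained networks look in the newest picture that a camera, given by its name, has taken for a name from the list of things; names that differ only in an ending like _2 or _b are one class to them, and where a whole thing is asked for, a point or a joint stands for the part that bears it (a point fixed in the world has none). Each returns a list of dicts, best first, with "confidence" (0 to 1); they miss things now and then, are a little off and sometimes report something else, mostly with a low value. They report only what shows in the picture. A call takes as long as a camera call. They do not tell look-alikes from the thing itself.
- spotter.boxes_of(camera, target): "position" ([column, row] as shares, 0 to 1, of the picture: columns of its width, rows of its height, amid what is visible of it).
- spotter.masks_of(camera, target): "mask" (400x640 bool, what is visible of it) and "position" ([column, row] as shares, 0 to 1, of the picture: columns of its width, rows of its height, amid what is visible of it).
The state is a dict: "clock": time; "joints": joint angles; "qvel": joint speeds; "tau": joint torques, N m; "tcp_pos": TCP position; "orientation": TCP orientation; "contact_force": force on the tool from outside, world axes, zero at the start; "moment": the same for the moment, N m; "grip_width": finger opening in m.
Only numpy, scipy, OpenCV 4.12 (cv2) and the standard library are available. Lean on these libraries where they do the work, as an engineer would, in place of code of your own. Each camera call takes 0.05 s, during which the arm holds its last target.

TASK

Clamp the white deep-well plate on the shaker for mixing: squeeze the clamp bar's two lock tabs together to free it, slide the bar up until its spring-loaded pad is pushing the plate square against the end stop, and let the tabs go so that the bar locks there. Leave the pad pressed in but not bottomed, take care not to crush the plate, and do not disturb the other things on the table.

Things in the scene. Friction and masses are not known exactly. Their poses are not given: they have to be found in the camera images.
- shaker: Plate shaker, fixed on the table: white housing, control panel on its front (-x), aluminium deck 310 (x) x 280 (y) mm, deck top 86 mm above the table. Origin on the table under its centre; x is the clamp bar's travel. At each side of the deck a 24 mm high rail (x -127 to +33, |y| 97 to 125 mm) carries upright rack pins 6 mm apart, in which the bar locks.
- lock_grip (a point): On the clamp bar, midway between its two lock tabs, at half their height: 44 mm above the deck, 130 mm above the table. x: the bar's travel; y: the line along which the tabs are squeezed. Tabs: upright black plates on the bar, 26 mm wide (x), 8 mm thick (y), from 25.5 to 63.5 mm above the deck; outer faces 62 mm apart released, 44 mm fully squeezed. Free space around them.
- bar_front (a point): Middle of the clamp bar's front (+x) face, 14 mm above the deck, 15 mm ahead of lock_grip. Ahead of it stands the pad, a rubber-faced plate 100 mm wide (y), 22 mm high; free, its face is 19 mm ahead of this point. It can be pressed in by 11 mm; its spring pushes with 3 N at first, 0.6 N more per mm, 9.6 N when bottomed. How far it is pressed in is not reported.
- clamp_bar (a joint): Travel (m) of the clamp bar, an aluminium beam across the deck, 30 (x) x 186 (y) mm, top 25 mm above the deck. 0: parked at the front, where it starts locked; grows towards the end stop, at most 0.092. Drags with 1.5 to 2 N. It locks only every 6 mm, where bolts at both its ends spring out between the rack pins; locked, it has under 1 mm of play and cannot be pushed along.
- tab_left (a joint): How far the left (+y) lock tab is squeezed towards the middle of the bar (m): 0 released, 0.009 fully in. Spring: 4.4 N at 0, 9.4 N fully in. Above 0.007 its bolt is clear of the pins; under 0.003 it stands in the rack (locked). Between 0.003 and 0.007 with the tab let go, the bolt is caught on a pin: the bar has to be shifted 1 to 4 mm along its travel to let it drop in.
- tab_right (a joint): The same for the right (-y) lock tab. When both tabs are let go, a pressed-in pad eases the bar back, by up to 6 mm, until the bolts drop in between pins or are caught on one.
- plate_center (a point): Centre (half-way up) of the loose white deep-well plate with 24 square wells, 85.5 (its x) x 127.8 (its y) x 31 mm, 70 to 200 g, a little askew on the deck between pad and end stop. The end stop, a steel angle 150 mm wide (y) and 32 mm high, is screwed down square to the deck, its face 70 to 100 mm behind (+x of) the shaker's centre: not reported, to be found by touch or sight.
- tube_rack: Bystander: white rack, 200 x 70 mm and 121 mm high over its capped sample tubes; origin under its centre.
- tip_box: Bystander: grey pipette-tip box, 120 x 85 x 69 mm; origin under its centre.
- marker: Bystander: black marker pen with a white barrel band, 131 mm long, 20 mm high, lying along its own x; origin under its centre.
- pipette: Bystander: white hand pipette, about 240 mm long, lying along its own x; origin on the table under its middle.
- spare_plate: Bystander: clear 24-well plate with round wells, 85.5 x 127.8 x 14 mm; origin under its centre.
- spray_bottle: Bystander: clear round bottle with white cap, 68 mm across, 170 mm high; origin under its centre.
- timer: Bystander: white bench timer, 62 x 70 x 22 mm; origin under its centre.
There are look-alikes about, which are no part of the job. What is shaped like the part that bears plate_center but yellow is not meant.

How it is judged:
On the way, in this order (a step that is already met when the one before it is completed fails the run):
1. both lock tabs are squeezed in far enough to free the bar (over 6.5 mm each) (value of joint each of tab_left, tab_right above 0.0065 m), for 0.1 s.
2. the bar's pad is pressing the plate, square, against the end stop (over 3.4 N) (contact force between clamp_bar and plate above 3.4 N and angle between the x axis of plate_center and the x axis of shaker, either way round below 0.04 rad), for 0.2 s.
At the end, for the whole second after the job is handed in: The plate lies flat on the deck, held square against the end stop (within 0.04 rad) by the pad, which is pressed in by about 0.7 to 10.6 mm of its 11 mm, so pushing with 3.4 to 9.35 N; both lock tabs have sprung back (under 3 mm in), so the bar is locked; bar and plate are at rest (all of step 2 and contact force between clamp_bar and plate below 9.35 N and z of plate_center in the frame of shaker below 0.105 m and value of joint each of tab_left, tab_right below 0.003 m and velocity of joint clamp_bar between -0.005 and 0.005 m/s and linear speed of plate below 0.01 m/s); the robot touches nothing.
It fails at once if the clamp bar or its pad presses the plate with more than 35 N (contact force between clamp_bar and plate above 35 N).
It fails at once if one of the bystanders is shifted by more than 20 mm (distance of any of tube_rack, tip_box, marker, pipette, spare_plate, spray_bottle, timer from where it was at the start of the episode above 0.02 m).
It also fails if it takes over 48 s, if anything falls off the work surface, if the arm or the gripper's body presses on something with over 40 N, if the wrist force passes 120 N, or if a joint passes its speed limit or range.

## Working session

There is one attempt and no reset: what is moved stays moved. The work goes in short steps, Python scripts to look and compute and a tool call to move; the robot and the scene stay as the last step left them, time stands still between calls to the robot, and variables do not carry over. Pictures are saved under pics/ and viewed, and the job is handed in when it is done.

Besides the shell and the picture viewer there is one more tool, called after "Call:" as a command line: name --argument value ..., lists and objects as JSON in quotes. drive_tool: Moves the arm, as the interface text tells. Scaled input: -1 to 1 covers 20 mm each way for a shift and 8 degrees each way for a turn. Its arguments: {"type":"object","properties":{"commands":{"type":"array","items":{"type":"object","properties":{"rx":{"type":"number"},"ry":{"type":"number"},"rz":{"type":"number"},"tx":{"type":"number"},"ty":{"type":"number"},"tz":{"type":"number"},"grip":{"type":"number"}}}},"grip_force":{"type":"number"}},"required":["commands"]}

```bash
mkdir -p pics
cat > h.py <<'E'
import numpy as np, cv2
from bench import status, eyes, workorder, spotter, r
def pts(f):
    z=f["range_z"]; v,u=np.mgrid[0:z.shape[0],0:z.shape[1]]
    P=np.stack([(u-f["cx"])/f["fx"]*z,(v-f["cy"])/f["fy"]*z,z,np.ones_like(z)],-1)
    W=(P@np.array(f["T"]).T)[...,:3]; W[z<=0]=np.nan
    return W
E
python3 - <<'E'
from h import *
np.set_printoptions(precision=4,suppress=True)
for n in ["scene","top"]:
    f=eyes.grab_frame(n); cv2.imwrite(f"pics/{n}0.png",f["frame"]); np.savez(f"{n}0.npz",**f)
    print(n,f["fx"],np.array(f["T"]))
    W=pts(f)
    for t in ["shaker","clamp_bar","plate_center","tab_left","lock_grip"]:
        for d in spotter.masks_of(n,t)[:3]:
            print(t,d["confidence"],np.array(d["position"])*[640,400],np.nanmedian(W[d["mask"]],0),d["mask"].sum())
print(status.get_obs())
E
```

```text
scene 395.8647743280922 [[-0.4849  0.6843 -0.5446  1.2458]
 [ 0.8745  0.3863 -0.2934  0.3587]
 [ 0.0096 -0.6185 -0.7857  1.1893]
 [ 0.      0.      0.      1.    ]]
shaker 0.62 [301.504 229.48 ] [ 0.6088 -0.0383  0.0865] 5285
clamp_bar 0.59 [323.328 198.08 ] [ 0.4972 -0.0506  0.1106] 594
plate_center 0.82 [314.688 164.4  ] [ 0.2864 -0.1886  0.0259] 602
plate_center 0.73 [395.712 279.88 ] [0.6054 0.2868 0.0239] 1037
plate_center 0.67 [303.488 210.4  ] [ 0.5747 -0.0739  0.1107] 971
tab_left 0.49 [326.016 199.   ] [ 0.4945 -0.0243  0.1379] 45
lock_grip 0.78 [318.208 202.   ] [ 0.4986 -0.05    0.11  ] 708
lock_grip 0.54 [336.   270.68] [0.6871 0.1118 0.0542] 1852
top 421.98460600718204 [[-0.0002 -0.996   0.089   0.4029]
 [-1.      0.0005  0.0031 -0.0685]
 [-0.0031 -0.089  -0.996   1.2448]
 [ 0.      0.      0.      1.    ]]
shaker 0.57 [319.296 192.92 ] [ 0.5549 -0.0762  0.0859] 9147
clamp_bar 0.82 [309.12 206.68] [ 0.4892 -0.0519  0.1098] 1030
plate_center 0.77 [324.288 179.2  ] [ 0.5691 -0.0791  0.1053] 1538
plate_center 0.61 [198.016 172.08 ] [0.5967 0.2853 0.0206] 1445
plate_center 0.61 [363.776 281.68 ] [ 0.2797 -0.1936  0.0196] 1368
tab_left 0.23 [400.384 179.68 ] [ 0.5725 -0.3017  0.0576] 1451
lock_grip 0.93 [315.2  207.28] [ 0.4892 -0.06    0.1098] 1019
{'clock': 0.6, 'joints': array([-1.3581,  0.4769,  0.0224,  1.5554, -0.0115,  1.1093, -0.0831]), 'qvel': array([ 0.0003,  0.0004, -0.0001, -0.0024,  0.0004,  0.0001,  0.001 ]), 'tau': array([ -0.0004, -59.6005,   1.6055, -28.1422,   0.0124,   0.0018,
        -0.    ]), 'tcp_pos': array([0.2128, 0.6406, 0.2313]), 'orientation': array([-0.5017, -3.1013, -0.0001]), 'contact_force': array([ 0.0325, -0.533 , -0.4713]), 'moment': array([ 0.0416, -0.0114,  0.0213]), 'grip_width': 0.08522463612679404}
```

Run:
```python
import cv2
a=cv2.imread('pics/top0.png');cv2.imwrite('pics/top0c.png',cv2.resize(a[100:300,160:460],None,fx=2.6,fy=2.6,interpolation=2))
a=cv2.imread('pics/scene0.png');cv2.imwrite('pics/scene0c.png',cv2.resize(a[130:330,200:460],None,fx=3,fy=3,interpolation=2))
```

```text
(no output)
```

View pics/top0.png

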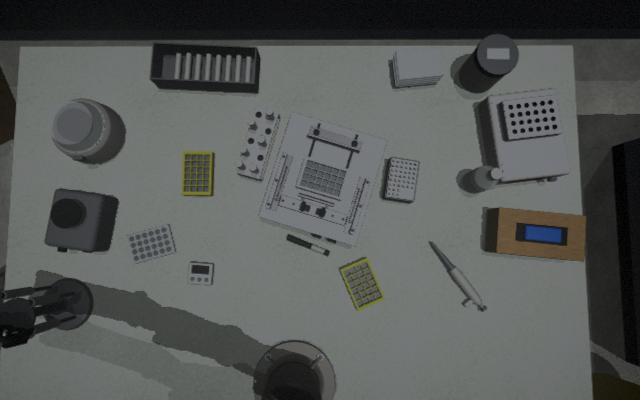

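View pics/top0c.png

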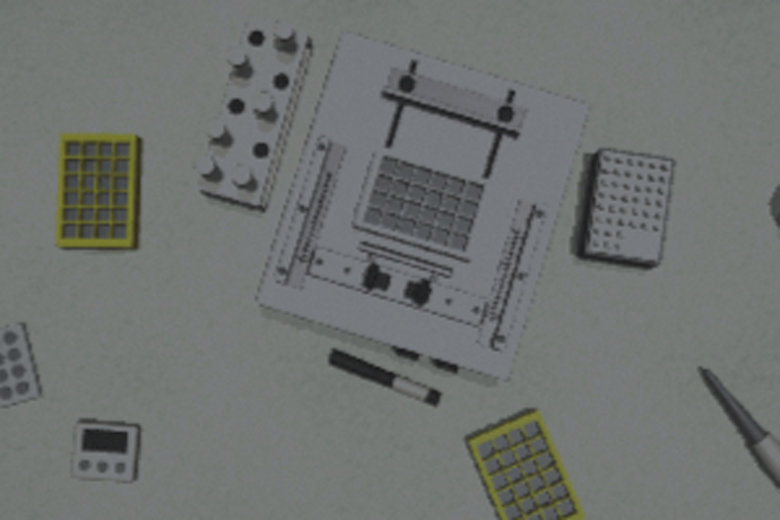

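View pics/scene0c.png

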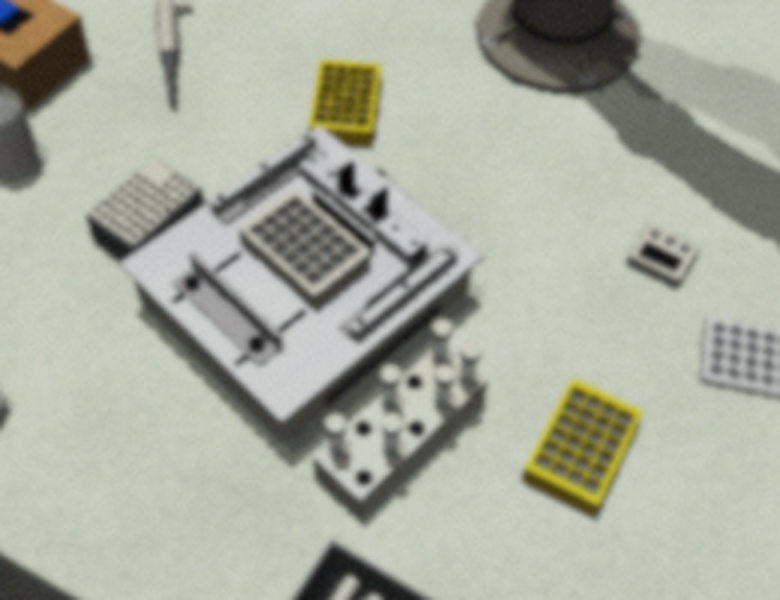

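View pics/scene0.png

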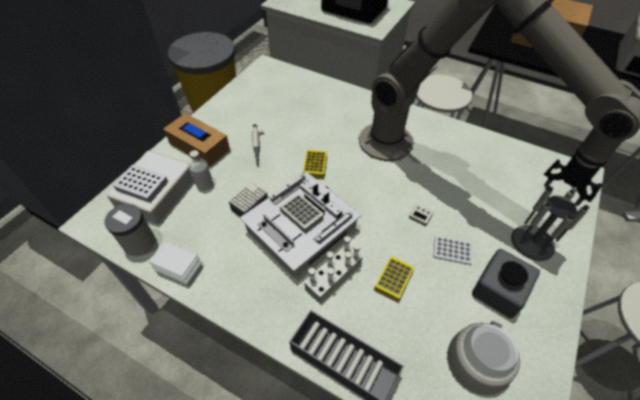

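The meant plate is the white one on the deck at top (324,179). The yellow ones at (198,172) and (362,283) are look-alikes and don't count. In the top crop, the tabs are the black pair at about (305,208) and (320,212).

Run:
```python
from h import *
np.set_printoptions(precision=4,suppress=True)
for n in ["top","scene"]:
    f=dict(np.load(f"{n}0.npz")); W=pts(f); 
    reg=(abs(W[...,0]-0.56)<.28)&(abs(W[...,1]+.08)<.25)
    m=(abs(W[...,2]-.086)<.006)&reg
    nn,lab,st,_=cv2.connectedComponentsWithStats(m.astype(np.uint8)); k=1+np.argmax(st[1:,4]); 
    P=W[lab==k][:,:2]
    R=cv2.minAreaRect((P*1000).astype(np.float32)); print(n,"deck",R,np.nanmedian(W[lab==k][:,2]))
    for a,b in [(.108,.114),(.114,.123),(.135,.18)]:
        mm=(W[...,2]>a)&(W[...,2]<b)&reg
        nn,lab,st,c=cv2.connectedComponentsWithStats(mm.astype(np.uint8))
        for k in range(1,nn):
            if st[k,4]>6: 
                Q=W[lab==k]; print(a,b,st[k,4],c[k],Q.mean(0),Q.max(0)[2],cv2.minAreaRect((Q[:,:2]*1000).astype(np.float32)))
```

```text
top deck ((575.25732421875, -80.29862976074219), (280.2814025878906, 310.5184020996094), 72.86528015136719) 0.0853774365699913
0.108 0.114 47 [281.5957 161.6596] [0.6155 0.031  0.1097] 0.11340381257166254 ((616.9996948242188, 30.68244171142578), (11.42988109588623, 44.684967041015625), 71.97563171386719)
0.108 0.114 7 [315.4286 161.7143] [ 0.6147 -0.0612  0.1129] 0.11382023862443802 ((614.66796875, -61.64638137817383), (9.352226257324219, 4.070389270782471), 71.73016357421875)
0.108 0.114 73 [274.3151 183.7123] [0.5549 0.0503 0.1099] 0.1131451129067147 ((554.4390869140625, 50.232704162597656), (11.274893760681152, 66.5509033203125), 72.93822479248047)
0.108 0.114 170 [359.3882 206.1059] [ 0.494  -0.1798  0.1101] 0.11372052381711573 ((494.1584167480469, -179.89999389648438), (11.729841232299805, 157.57449340820312), 72.72882843017578)
0.108 0.114 90 [316.5222 199.5222] [ 0.5117 -0.0641  0.1108] 0.11377016512132232 ((512.2229614257812, -62.3160514831543), (97.41649627685547, 8.243326187133789), 72.52995300292969)
0.108 0.114 179 [289.2626 203.0447] [0.5022 0.0094 0.1106] 0.113961881335
[... 7841 characters left out ...]
.0278] [0.7552 0.0667 0.1197] 0.12291666430578796 ((753.9380493164062, 66.52928161621094), (19.153013229370117, 18.256942749023438), 0.7288042306900024)
0.114 0.123 33 [330.5152 270.8788] [0.7274 0.1154 0.1199] 0.12292896193590486 ((726.738037109375, 114.99563598632812), (19.953330993652344, 15.246622085571289), 28.991708755493164)
0.135 0.18 26 [315.3846 186.7308] [ 0.4793 -0.0774  0.1449] 0.15314828282558057 ((478.9625244140625, -77.95045471191406), (11.383563995361328, 24.558034896850586), 64.16233825683594)
0.135 0.18 29 [326.3793 195.8276] [ 0.496  -0.0251  0.1449] 0.15090220071019678 ((496.0387878417969, -26.632606506347656), (10.267566680908203, 24.493690490722656), 77.87325286865234)
```

```bash
cat >> h.py <<'E'
C=np.array([.5755,-.0802]); A=np.radians(-17.2)
ex=np.array([np.cos(A),np.sin(A)]); ey=np.array([-np.sin(A),np.cos(A)])
def S(W):
    d=W[...,:2]-C; return np.stack([d@ex,d@ey,W[...,2]],-1)
E
python3 - <<'E'
from h import *
np.set_printoptions(precision=4,suppress=True)
for n in ["top","scene"]:
    f=dict(np.load(f"{n}0.npz")); W=pts(f); s=S(W)
    def box(x0,x1,y0,y1,z0,z1): return s[(s[...,0]>x0)&(s[...,0]<x1)&(s[...,1]>y0)&(s[...,1]<y1)&(s[...,2]>z0)&(s[...,2]<z1)]
    q=box(.06,.12,-.07,.07,.095,.113); print(n,"stop face",len(q),np.percentile(q[:,0],[5,25,50,75,95]) if len(q) else 0)
    q=box(.06,.12,-.07,.07,.1145,.122); print(" stop top",len(q),np.percentile(q[:,0],[2,25,50,75,98]))
    for y0 in (-.06,-.03,0,.03):
        q=box(-.055,.07,y0,y0+.03,.114,.12); print(" plate",y0,np.percentile(q[:,0],[1,99]))
    q=box(-.075,-.045,-.045,.045,.10,.112); print(" pad",np.percentile(q[:,0],[2,50,98]))
    q=box(-.13,-.07,-.09,.09,.108,.1135); print(" bar",np.percentile(q[:,0],[2,50,98]),np.percentile(q[:,2],50))
    for sg in(-1,1):
        q=box(-.13,-.06,min(0,sg*.05),max(0,sg*.05),.143,.16); print(" tab",q.mean(0),np.percentile(q[:,:2],[3,97],axis=0).ravel())
    # heights along path
    m=(W[...,2]>.02)
    for t in np.linspace(.1,1,10):
        c=np.array([.213,.641])*(1-t)+np.array([.486,-.0525])*t
        d=np.hypot(*(np.moveaxis(W[...,:2],-1,0)-c[:,None,None])); z=W[...,2][(d<.12)]; 
        print("  ",c,np.nanmax(z) if len(z) else None)
E
```

```text
top stop face 136 [0.0946 0.0951 0.0958 0.1114 0.1177]
 stop top 96 [0.0947 0.0962 0.0975 0.0995 0.1008]
 plate -0.06 [-0.0478  0.037 ]
 plate -0.03 [-0.0482  0.0367]
 plate 0 [-0.0485  0.0369]
 plate 0.03 [-0.0484  0.0366]
 pad [-0.0735 -0.0652 -0.0482]
 bar [-0.1101 -0.0963 -0.0813] 0.11036873238560041
 tab [-0.0958 -0.0278  0.1476] [-0.1068 -0.032  -0.0844 -0.0239]
 tab [-0.0957  0.0268  0.1481] [-0.1073  0.0231 -0.0849  0.0308]
   [0.2403 0.5717] 0.3499628332690504
   [0.2676 0.5023] 0.3499628332690504
   [0.2949 0.433 ] 0.01999385001800369
   [0.3222 0.3636] 0.027533983236620596
   [0.3495 0.2943] 0.027533983236620596
   [0.3768 0.2249] 0.027533983236620596
   [0.4041 0.1555] 0.10443110839025294
   [0.4314 0.0862] 0.14762740004010566
   [0.4587 0.0168] 0.1527121052375464
   [ 0.486  -0.0525] 0.1527121052375464
scene stop face 100 [0.1005 0.1015 0.1024 0.1126 0.1189]
 stop top 65 [0.0961 0.0979 0.0995 0.101  0.1032]
 plate -0.06 [-0.0468  0.0385]
 plate -0.03 [-0.0469  0.0379]
 plate 0 [-0.0474  0.0384]
 plate 0.03 [-0.0454  0.0387]
 pad [-0.0719 -0.062  -0.0586]
 bar [-0.1084 -0.0909 -0.0784] 0.11077032439849166
 tab [-0.092  -0.0266  0.1483] [-0.105  -0.0317 -0.0813 -0.0219]
 tab [-0.0926  0.0281  0.1481] [-0.1033  0.0223 -0.0819  0.0326]
   [0.2403 0.5717] 0.6930783409282172
   [0.2676 0.5023] 0.7124403524667747
   [0.2949 0.433 ] 0.7213168407922552
   [0.3222 0.3636] 0.02930539116878128
   [0.3495 0.2943] 0.02930539116878128
   [0.3768 0.2249] 0.02930539116878128
   [0.4041 0.1555] 0.09103871826790977
   [0.4314 0.0862] 0.1491924167662515
   [0.4587 0.0168] 0.15314828282558057
   [ 0.486  -0.0525] 0.15314828282558057
```

Call:
drive_tool --commands '[{"tx": 0.3,"ty": -1,"rz": 0.15,"grip": -1},{"tx": 0.3,"ty": -1,"grip": -1},{"tx": 0.3,"ty": -1,"grip": -1},{"tx": 0.3,"ty": -1,"grip": -1},{"tx": 0.3,"ty": -1,"grip": -1},{"tx": 0.4,"ty": -1,"grip": -1},{"tx": 0.4,"ty": -1,"grip": -1},{"tx": 0.4,"ty": -1,"grip": -1},{"tx": 0.4,"ty": -1,"grip": -1},{"tx": 0.4,"ty": -1,"grip": -1}]' --grip_force 30

```text
validation failed for argument at $.co...
```

Call:
drive_tool --commands '[{"tx": 0.6,"ty": -1},{"tx": 0.6,"ty": -1},{"tx": 0.6,"ty": -1},{"tx": 0.6,"ty": -1},{"tx": 0.6,"ty": -1},{"tx": 0.6,"ty": -1},{"tx": 0.6,"ty": -1},{"tx": 0.6,"ty": -1},{"tx": 0.6,"ty": -1},{"tx": 0.6,"ty": -1}]'

```text
validation failed for argument at $.co...
```

Call:
drive_tool --commands '[{"tx": 0.4,"ty": -1},{"tx": 0.4,"ty": -1},{"tx": 0.4,"ty": -1},{"tx": 0.4,"ty": -1},{"tx": 0.4,"ty": -1},{"tx": 0.4,"ty": -1},{"tx": 0.4,"ty": -1},{"tx": 0.4,"ty": -1},{"tx": 0.4,"ty": -1},{"tx": 0.4,"ty": -1}]'

```text
validation failed for argument at $.co...
```

Call:
drive_tool --commands '[{"tx": 0.3,"ty": -1.0,"tz": 0.0,"rx": 0.0,"ry": 0.0,"rz": 0.15,"grip": -1.0}]' --grip_force 30

```text
clock: 0.72
tcp_pos: [0.2177, 0.6215, 0.2311]
orientation: [-0.465, -3.106, -0.001]
contact_force: [0.4, -0.5, 0.5]
grip_width: 0.0851
```

Call:
drive_tool --commands '[{"tx": 0.3,"ty": -1,"tz": 0,"rx": 0,"ry": 0,"rz": 0,"grip": -1},{"tx": 0.3,"ty": -1,"tz": 0,"rx": 0,"ry": 0,"rz": 0,"grip": -1},{"tx": 0.3,"ty": -1,"tz": 0,"rx": 0,"ry": 0,"rz": 0,"grip": -1},{"tx": 0.3,"ty": -1,"tz": 0,"rx": 0,"ry": 0,"rz": 0,"grip": -1},{"tx": 0.4,"ty": -1,"tz": 0,"rx": 0,"ry": 0,"rz": 0,"grip": -1},{"tx": 0.4,"ty": -1,"tz": 0,"rx": 0,"ry": 0,"rz": 0,"grip": -1},{"tx": 0.4,"ty": -1,"tz": 0,"rx": 0,"ry": 0,"rz": 0,"grip": -1},{"tx": 0.4,"ty": -1,"tz": 0,"rx": 0,"ry": 0,"rz": 0,"grip": -1},{"tx": 0.4,"ty": -1,"tz": 0,"rx": 0,"ry": 0,"rz": 0,"grip": -1}]'

```text
clock: 1.85
tcp_pos: [0.2834, 0.4392, 0.2314]
orientation: [0.47, 3.106, 0.0]
contact_force: [-0.5, -0.8, 0.5]
grip_width: 0.0854
```

Call:
drive_tool --commands '[{"tx": 0.6,"ty": -1,"tz": 0,"rx": 0,"ry": 0,"rz": 0,"grip": -1},{"tx": 0.6,"ty": -1,"tz": 0,"rx": 0,"ry": 0,"rz": 0,"grip": -1},{"tx": 0.6,"ty": -1,"tz": 0,"rx": 0,"ry": 0,"rz": 0,"grip": -1},{"tx": 0.6,"ty": -1,"tz": 0,"rx": 0,"ry": 0,"rz": 0,"grip": -1},{"tx": 0.6,"ty": -1,"tz": 0,"rx": 0,"ry": 0,"rz": 0,"grip": -1},{"tx": 0.6,"ty": -1,"tz": 0,"rx": 0,"ry": 0,"rz": 0,"grip": -1},{"tx": 0.6,"ty": -1,"tz": 0,"rx": 0,"ry": 0,"rz": 0,"grip": -1},{"tx": 0.6,"ty": -1,"tz": 0,"rx": 0,"ry": 0,"rz": 0,"grip": -1},{"tx": 0.6,"ty": -1,"tz": 0,"rx": 0,"ry": 0,"rz": 0,"grip": -1},{"tx": 0.6,"ty": -1,"tz": 0,"rx": 0,"ry": 0,"rz": 0,"grip": -1}]'

```text
clock: 3.1
tcp_pos: [0.4032, 0.2392, 0.2314]
orientation: [0.47, 3.106, 0.001]
contact_force: [1.2, 0.1, -0.3]
grip_width: 0.0856
```

Call:
drive_tool --commands '[{"tx": 0.4,"ty": -1,"tz": 0,"rx": 0,"ry": 0,"rz": 0,"grip": -1},{"tx": 0.4,"ty": -1,"tz": 0,"rx": 0,"ry": 0,"rz": 0,"grip": -1},{"tx": 0.4,"ty": -1,"tz": 0,"rx": 0,"ry": 0,"rz": 0,"grip": -1},{"tx": 0.4,"ty": -1,"tz": 0,"rx": 0,"ry": 0,"rz": 0,"grip": -1},{"tx": 0.4,"ty": -1,"tz": 0,"rx": 0,"ry": 0,"rz": 0,"grip": -1},{"tx": 0.4,"ty": -1,"tz": 0,"rx": 0,"ry": 0,"rz": 0,"grip": -1},{"tx": 0.4,"ty": -1,"tz": 0,"rx": 0,"ry": 0,"rz": 0,"grip": -1},{"tx": 0.4,"ty": -1,"tz": 0,"rx": 0,"ry": 0,"rz": 0,"grip": -1},{"tx": 0.4,"ty": -1,"tz": 0,"rx": 0,"ry": 0,"rz": 0,"grip": -1},{"tx": 0.4,"ty": -1,"tz": 0,"rx": 0,"ry": 0,"rz": 0,"grip": -1}]'

```text
clock: 4.35
tcp_pos: [0.4827, 0.0393, 0.2314]
orientation: [0.469, 3.106, 0.001]
contact_force: [0.5, -0.5, 0.2]
grip_width: 0.0852
```

Call:
drive_tool --commands '[{"tx": 0.05,"ty": -1,"tz": 0,"rx": 0,"ry": 0,"rz": 0,"grip": -1},{"tx": 0.05,"ty": -1,"tz": 0,"rx": 0,"ry": 0,"rz": 0,"grip": -1},{"tx": 0.05,"ty": -1,"tz": 0,"rx": 0,"ry": 0,"rz": 0,"grip": -1},{"tx": 0,"ty": -1,"tz": -1,"rx": 0,"ry": 0,"rz": 0,"grip": -1},{"tx": 0,"ty": -0.58,"tz": -1,"rx": 0,"ry": 0,"rz": 0,"grip": -1},{"tx": 0,"ty": 0,"tz": -1,"rx": 0,"ry": 0,"rz": 0,"grip": -1},{"tx": 0,"ty": 0,"tz": 0,"rx": 0,"ry": 0,"rz": 0,"grip": -1}]'

```text
clock: 5.22
tcp_pos: [0.4844, -0.0516, 0.1703]
orientation: [-0.47, -3.103, 0.001]
contact_force: [0.9, -0.3, -0.3]
grip_width: 0.0857
```

Run:
```python
from h import *
np.set_printoptions(precision=4,suppress=True)
o=status.get_obs(); print(o["tcp_pos"],o["orientation"],S(o["tcp_pos"]))
for n in["scene","top"]:
    f=eyes.grab_frame(n)["frame"]; cv2.imwrite(f"pics/{n}1.png",cv2.resize(f[130:280,220:420],None,fx=4,fy=4,interpolation=2))
```

```text
[ 0.4844 -0.0516  0.1703] [-0.4698 -3.1034  0.001 ] [-0.0955  0.0004  0.1703]
```

View pics/scene1.png

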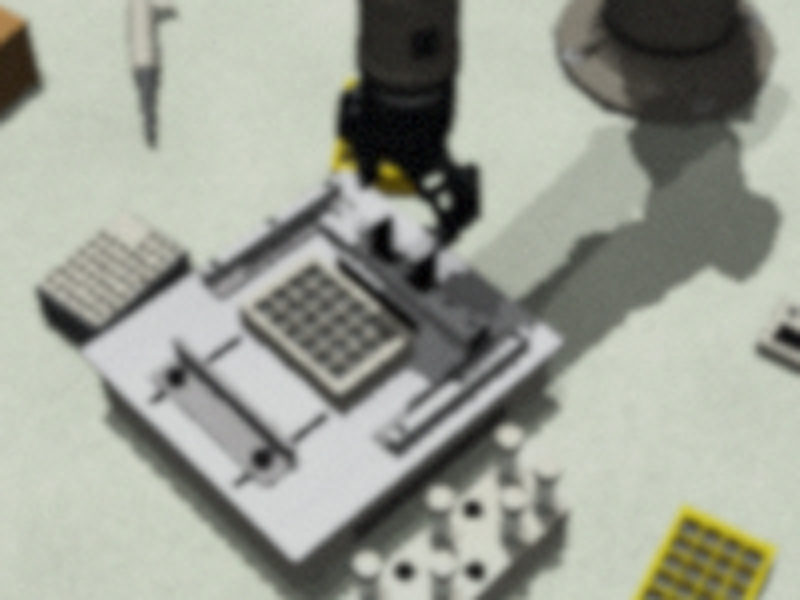

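Run:
```python
from h import *
f=dict(np.load("scene0.npz")); Ti=np.linalg.inv(f["T"])
for nm,x,y,z in [("tipL",-.0955,.05,.183),("tipR",-.0955,-.05,.183),("tabL",-.094,.027,.1495),("tabR",-.094,-.027,.1495)]:
    w=np.r_[C+x*ex+y*ey,z,1]; p=Ti@w; u=f["fx"]*p[0]/p[2]+f["cx"];v=f["fy"]*p[1]/p[2]+f["cy"]; print(nm,(u-220)*4,(v-130)*4)
```

```text
tipL 447.04276013423964 246.46399972443328
tipR 364.35680170765704 180.48987358044712
tabL 425.42966735977643 257.31232208573635
tabR 381.6652872106056 221.90226438758862
```

View pics/top1.png

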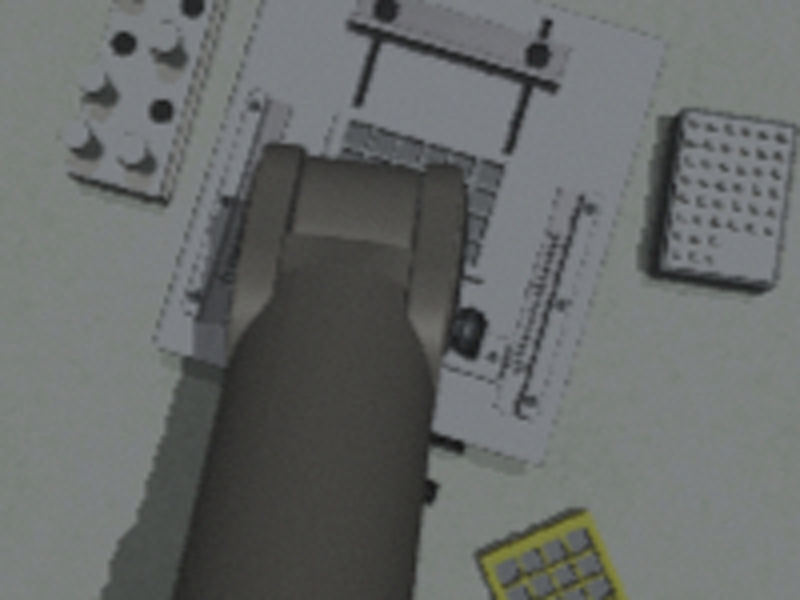

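Projected fingertip and tab positions match the scene crop: the left tip is seen at about (450,237), and the fingers straddle the tabs. I'll lower the tool next.

Call:
drive_tool --commands '[{"tx": 0.06,"ty": -0.03,"tz": -1,"rx": 0,"ry": 0,"rz": 0,"grip": -1},{"tx": 0,"ty": 0,"tz": -1,"rx": 0,"ry": 0,"rz": 0,"grip": -1},{"tx": 0,"ty": 0,"tz": -0.8,"rx": 0,"ry": 0,"rz": 0,"grip": -1},{"tx": 0,"ty": 0,"tz": 0,"rx": 0,"ry": 0,"rz": 0,"grip": -1},{"tx": 0,"ty": 0,"tz": 0,"rx": 0,"ry": 0,"rz": 0,"grip": -1}]'

```text
clock: 5.95
tcp_pos: [0.4876, -0.0517, 0.116]
orientation: [0.469, 3.105, 0.0]
contact_force: [-0.2, -1.1, -0.7]
grip_width: 0.0855
```

Run:
```python
from h import *
f=eyes.grab_frame("scene")["frame"]; cv2.imwrite("pics/scene2.png",cv2.resize(f[130:260,250:400],None,fx=5,fy=4.5,interpolation=2))
```

```text
(no output)
```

View pics/scene2.png

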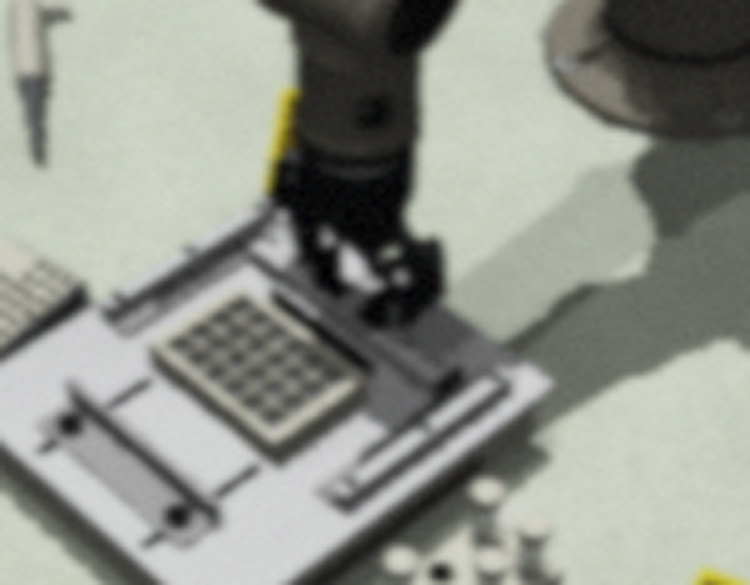

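Call:
drive_tool --commands '[{"tx": 0,"ty": 0,"tz": 0,"rx": 0,"ry": 0,"rz": 0,"grip": 1},{"tx": 0,"ty": 0,"tz": 0,"rx": 0,"ry": 0,"rz": 0,"grip": 1},{"tx": 0,"ty": 0,"tz": 0,"rx": 0,"ry": 0,"rz": 0,"grip": 1},{"tx": 0,"ty": 0,"tz": 0,"rx": 0,"ry": 0,"rz": 0,"grip": 1},{"tx": 0,"ty": 0,"tz": 0,"rx": 0,"ry": 0,"rz": 0,"grip": 1},{"tx": 0,"ty": 0,"tz": 0,"rx": 0,"ry": 0,"rz": 0,"grip": 1}]' --grip_force 40

```text
clock: 6.75
tcp_pos: [0.4881, -0.0549, 0.1172]
orientation: [0.472, 3.103, -0.003]
contact_force: [-3.7, -9.4, 16.6]
grip_width: 0.0415
```

Call:
drive_tool --commands '[{"tx": 0,"ty": 0,"tz": 0,"rx": 0,"ry": 0,"rz": 0,"grip": 1},{"tx": 0,"ty": 0,"tz": 0,"rx": 0,"ry": 0,"rz": 0,"grip": 1}]'

```text
clock: 7.0
tcp_pos: [0.4881, -0.0549, 0.1172]
orientation: [0.473, 3.103, -0.003]
contact_force: [-4.0, -8.6, 16.9]
grip_width: 0.0416
```

Call:
drive_tool --commands '[{"tx": 0,"ty": -0.08,"tz": 0.08,"rx": 0,"ry": 0,"rz": 0,"grip": 1},{"tx": 0,"ty": 0,"tz": 0,"rx": 0,"ry": 0,"rz": 0,"grip": 1},{"tx": 0,"ty": 0,"tz": 0,"rx": 0,"ry": 0,"rz": 0,"grip": 1}]'

```text
clock: 7.38
tcp_pos: [0.4872, -0.0547, 0.1173]
orientation: [0.471, 3.105, -0.002]
contact_force: [-0.5, -5.5, 3.6]
grip_width: 0.0414
```

Run:
```python
from h import *
f=eyes.grab_frame("scene")["frame"]; cv2.imwrite("pics/scene3.png",cv2.resize(f[130:260,250:400],None,fx=5,fy=4.5,interpolation=2))
o=status.get_obs();print(o["tcp_pos"],S(o["tcp_pos"]),o["contact_force"],o["moment"],o["grip_width"])
```

```text
[ 0.48720282 -0.05470593  0.11733426] [-0.09188719 -0.00175625  0.11733426] [-0.95011498 -5.56673348  4.94723758] [-1.62690398  0.27651144  0.02429269] 0.040889587008292615
```

View pics/scene3.png

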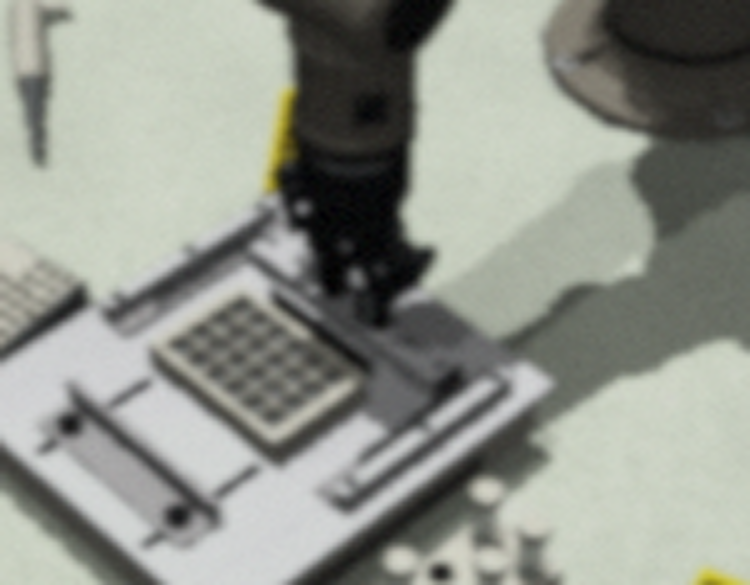

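Call:
drive_tool --commands '[{"tx": 0.24,"ty": -0.074,"tz": 0,"rx": 0,"ry": 0,"rz": 0,"grip": 1},{"tx": 0.24,"ty": -0.074,"tz": 0,"rx": 0,"ry": 0,"rz": 0,"grip": 1},{"tx": 0.24,"ty": -0.074,"tz": 0,"rx": 0,"ry": 0,"rz": 0,"grip": 1},{"tx": 0.24,"ty": -0.074,"tz": 0,"rx": 0,"ry": 0,"rz": 0,"grip": 1},{"tx": 0,"ty": 0,"tz": 0,"rx": 0,"ry": 0,"rz": 0,"grip": 1},{"tx": 0,"ty": 0,"tz": 0,"rx": 0,"ry": 0,"rz": 0,"grip": 1}]'

```text
clock: 8.18
tcp_pos: [0.5061, -0.0605, 0.1173]
orientation: [0.471, 3.106, -0.002]
contact_force: [-2.0, -6.2, 5.4]
grip_width: 0.0412
```

```bash
cat > look.py <<'E'
from h import *
import sys
np.set_printoptions(precision=4,suppress=True)
g=eyes.grab_frame("scene");f=g["frame"]; cv2.imwrite(f"pics/{sys.argv[1]}.png",cv2.resize(f[130:260,250:400],None,fx=5,fy=4.5,interpolation=2))
o=status.get_obs();print(o["clock"],o["tcp_pos"],S(o["tcp_pos"]),"Fx",o["contact_force"][:2]@ex,"Fy",o["contact_force"][:2]@ey,o["contact_force"][2],o["grip_width"])
s=S(pts(g))
def box(x0,x1,y0,y1,z0,z1): return s[(s[...,0]>x0)&(s[...,0]<x1)&(s[...,1]>y0)&(s[...,1]<y1)&(s[...,2]>z0)&(s[...,2]<z1)]
q=box(-.055,.085+.01,-.075,.075,.1145,.1195); q=q[q[:,0]<.0945]
print("plate",cv2.minAreaRect((q[:,:2]*1000).astype(np.float32)))
for y in (.05,.065,.078): 
    q=box(-.14,.02,y-.01,y+.01,.107,.1135); print("bar",y,np.percentile(q[:,0],[2,50,98]) if len(q) else 0)
E
python3 look.py scene4
```

```text
8.225 [ 0.5061 -0.0605  0.1173] [-0.0722 -0.0018  0.1173] Fx -0.5228424007353389 Fy -5.683514486297029 6.262093306006947 0.0413449688298921
plate ((1.4320106506347656, -1.2571945190429688), (90.25784301757812, 130.67971801757812), 0.1393785923719406)
bar 0.05 [-0.0867 -0.0675  0.0042]
bar 0.065 [-0.0881 -0.0681  0.0022]
bar 0.078 [-0.0882 -0.0717 -0.0588]
```

View pics/scene4.png

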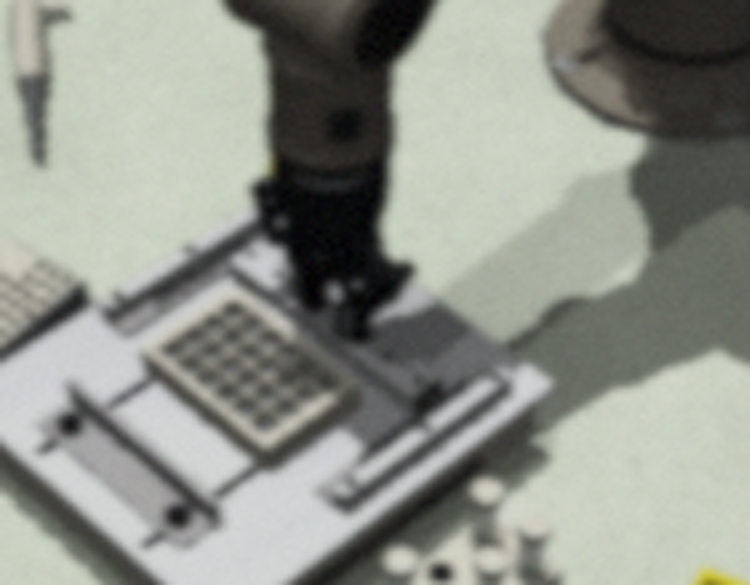

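Call:
drive_tool --commands '[{"tx": 0.24,"ty": -0.074,"tz": 0,"rx": 0,"ry": 0,"rz": 0,"grip": 1},{"tx": 0.24,"ty": -0.074,"tz": 0,"rx": 0,"ry": 0,"rz": 0,"grip": 1},{"tx": 0.24,"ty": -0.074,"tz": 0,"rx": 0,"ry": 0,"rz": 0,"grip": 1},{"tx": 0.24,"ty": -0.074,"tz": 0,"rx": 0,"ry": 0,"rz": 0,"grip": 1},{"tx": 0.24,"ty": -0.074,"tz": 0,"rx": 0,"ry": 0,"rz": 0,"grip": 1},{"tx": 0.24,"ty": -0.074,"tz": 0,"rx": 0,"ry": 0,"rz": 0,"grip": 1},{"tx": 0.24,"ty": -0.074,"tz": 0,"rx": 0,"ry": 0,"rz": 0,"grip": 1},{"tx": 0.24,"ty": -0.074,"tz": 0,"rx": 0,"ry": 0,"rz": 0,"grip": 1},{"tx": 0,"ty": 0,"tz": 0,"rx": 0,"ry": 0,"rz": 0,"grip": 1},{"tx": 0,"ty": 0,"tz": 0,"rx": 0,"ry": 0,"rz": 0,"grip": 1}]'

```text
clock: 9.48
tcp_pos: [0.5445, -0.0725, 0.1173]
orientation: [0.471, 3.106, -0.002]
contact_force: [-1.7, -5.3, 3.8]
grip_width: 0.0415
```

```bash
python3 look.py scene5
```

```text
9.525 [ 0.5446 -0.0725  0.1173] [-0.0318 -0.0018  0.1173] Fx 0.3807308414639829 Fy -5.473456010631398 3.689087498718484 0.0411548181036515
plate ((20.83252716064453, -1.5978469848632812), (131.63748168945312, 131.05995178222656), 0.8564045429229736)
bar 0.05 [-0.0476 -0.0281  0.0056]
bar 0.065 [-0.0483 -0.0301  0.0176]
bar 0.078 [-0.0473 -0.0318 -0.0185]
```

View pics/scene5.png

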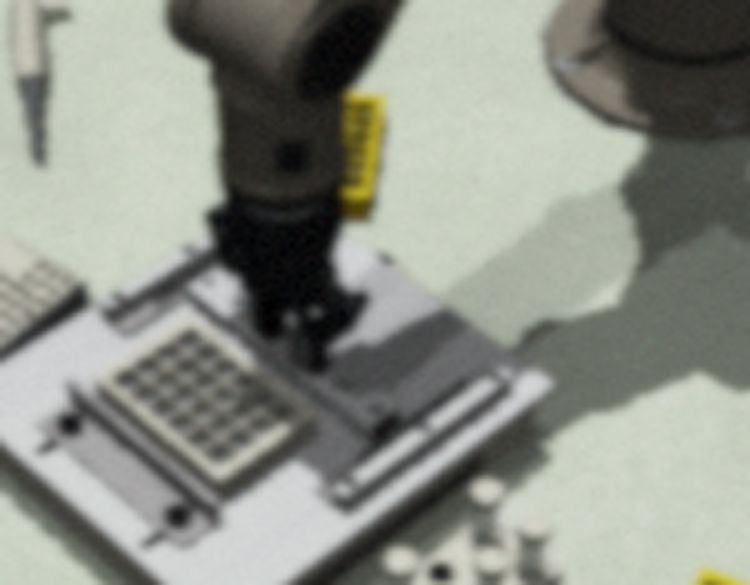

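Call:
drive_tool --commands '[{"tx": 0.14,"ty": -0.043,"tz": 0,"rx": 0,"ry": 0,"rz": 0,"grip": 1},{"tx": 0.14,"ty": -0.043,"tz": 0,"rx": 0,"ry": 0,"rz": 0,"grip": 1},{"tx": 0,"ty": 0,"tz": 0,"rx": 0,"ry": 0,"rz": 0,"grip": 1},{"tx": 0,"ty": 0,"tz": 0,"rx": 0,"ry": 0,"rz": 0,"grip": 1}]'

```text
clock: 10.02
tcp_pos: [0.5497, -0.0741, 0.1173]
orientation: [-0.471, -3.105, 0.002]
contact_force: [-3.2, -5.3, 6.1]
grip_width: 0.0413
```

Call:
drive_tool --commands '[{"tx": 0.096,"ty": -0.03,"tz": 0,"rx": 0,"ry": 0,"rz": 0,"grip": 1},{"tx": 0,"ty": 0,"tz": 0,"rx": 0,"ry": 0,"rz": 0,"grip": 1}]'

```text
clock: 10.28
tcp_pos: [0.5515, -0.0746, 0.1173]
orientation: [-0.471, -3.105, 0.002]
contact_force: [-3.8, -3.7, 6.9]
grip_width: 0.0413
```

Call:
drive_tool --commands '[{"tx": 0.096,"ty": -0.03,"tz": 0,"rx": 0,"ry": 0,"rz": 0,"grip": 1},{"tx": 0,"ty": 0,"tz": 0,"rx": 0,"ry": 0,"rz": 0,"grip": 1}]'

```text
clock: 10.52
tcp_pos: [0.5533, -0.0752, 0.1173]
orientation: [-0.47, -3.105, 0.002]
contact_force: [-4.4, -4.0, 5.6]
grip_width: 0.041
```

Call:
drive_tool --commands '[{"tx": 0.096,"ty": -0.03,"tz": 0,"rx": 0,"ry": 0,"rz": 0,"grip": 1},{"tx": 0,"ty": 0,"tz": 0,"rx": 0,"ry": 0,"rz": 0,"grip": 1}]'

```text
clock: 10.78
tcp_pos: [0.5551, -0.0757, 0.1173]
orientation: [-0.471, -3.105, 0.002]
contact_force: [-5.4, -4.0, 7.9]
grip_width: 0.0415
```

```bash
python3 look.py scene6
```

```text
10.825 [ 0.5551 -0.0757  0.1173] [-0.0208 -0.0018  0.1173] Fx -3.476411184582704 Fy -4.739479755229924 7.778060386374215 0.04142546521649632
plate ((33.85346221923828, -1.2185287475585938), (121.10139465332031, 131.1562957763672), 0.9648579359054565)
bar 0.05 [-0.0357 -0.0222  0.0131]
bar 0.065 [-0.0368 -0.0205  0.016 ]
bar 0.078 [-0.0367 -0.0209 -0.0076]
```

View pics/scene6.png

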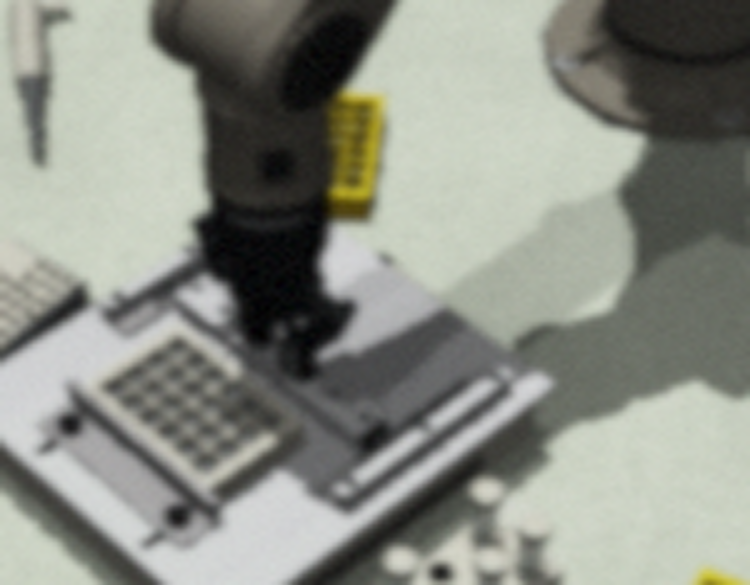

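```bash
cat > look2.py <<'E'
from h import *
np.set_printoptions(precision=4,suppress=True)
Q=[]
for k in range(3):
    g=eyes.grab_frame("scene"); Q.append(S(pts(g)))
    o=status.get_obs(); print(o["clock"],S(o["tcp_pos"])[0],"Fx",o["contact_force"][:2]@ex)
s=np.concatenate([q.reshape(-1,3) for q in Q])
for y in np.arange(-.06,.061,.02):
    m=(abs(s[:,1]-y)<.01)&(s[:,2]>.1145)&(s[:,2]<.1195)&(s[:,0]>-.05)&(s[:,0]<.11); q=np.sort(s[m][:,0])
    d=np.diff(q); print(round(y,2),q[[2,5,-3]],len(q))
f=g["frame"];cv2.imwrite("pics/z.png",cv2.resize(f[195:245,260:320],None,fx=12,fy=12,interpolation=0))
E
python3 look2.py
```

```text
10.875 -0.020800861544384538 Fx -3.2319265542722446
10.925 -0.020821383225038303 Fx -3.608121705447819
10.975 -0.02080682095029434 Fx -2.8867608125539355
-0.06 [-0.0181 -0.0133  0.1032] 196
-0.04 [-0.0094  0.0109  0.1022] 130
-0.02 [-0.0286 -0.0199  0.1026] 173
0.0 [-0.0139  0.0066  0.1024] 147
0.02 [0.0059 0.0105 0.1027] 142
0.04 [-0.0194 -0.0095  0.1026] 154
0.06 [-0.0192  0.0105  0.1025] 198
```

View pics/z.png

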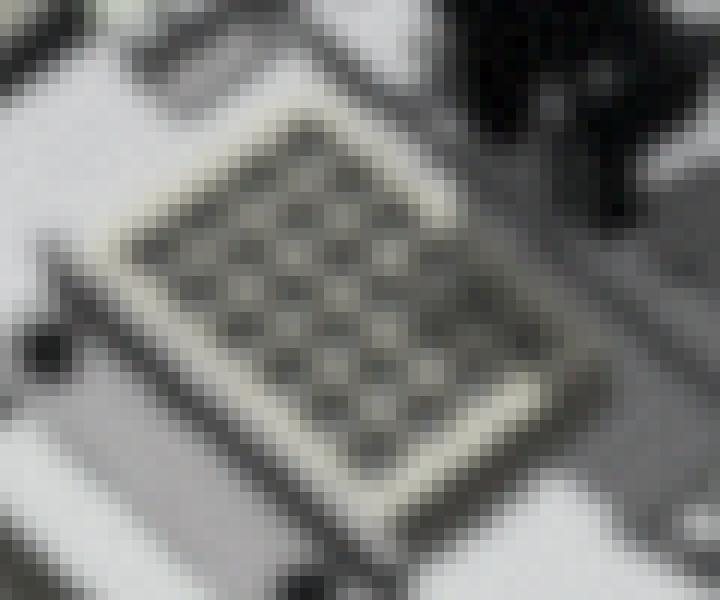

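Call:
drive_tool --commands '[{"tx": 0.1,"ty": -0.031,"tz": 0,"rx": 0,"ry": 0,"rz": 0,"grip": 1},{"tx": 0,"ty": 0,"tz": 0,"rx": 0,"ry": 0,"rz": 0,"grip": 1}]'

```text
clock: 11.22
tcp_pos: [0.5566, -0.0762, 0.1173]
orientation: [-0.47, -3.104, 0.001]
contact_force: [-6.6, -3.0, 8.8]
grip_width: 0.0412
```

```bash
python3 look2.py|head -3
```

```text
11.275 -0.019227133099958247 Fx -4.222877855715779
11.325 -0.019225531533625613 Fx -4.7633914927267
11.375 -0.019224950050106545 Fx -4.72864786006885
```

Call:
drive_tool --commands '[{"tx": 0.1,"ty": -0.031,"tz": 0,"rx": 0,"ry": 0,"rz": 0,"grip": 1},{"tx": 0,"ty": 0,"tz": 0,"rx": 0,"ry": 0,"rz": 0,"grip": 1}]'

```text
clock: 11.62
tcp_pos: [0.5583, -0.0767, 0.1173]
orientation: [-0.47, -3.103, 0.001]
contact_force: [-7.7, -4.1, 10.3]
grip_width: 0.0411
```

```bash
python3 look2.py|head -4
```

```text
11.675 -0.017509368691312827 Fx -5.624782591904225
11.725 -0.017480338803045555 Fx -6.17237025328647
11.775 -0.017450991065635958 Fx -5.648445499131537
-0.06 [-0.0096  0.012   0.103 ] 173
```

Call:
drive_tool --commands '[{"tx": 0.1,"ty": -0.031,"tz": 0,"rx": 0,"ry": 0,"rz": 0,"grip": 1},{"tx": 0,"ty": 0,"tz": 0,"rx": 0,"ry": 0,"rz": 0,"grip": 1}]'

```text
clock: 12.02
tcp_pos: [0.56, -0.0772, 0.1173]
orientation: [-0.47, -3.102, 0.001]
contact_force: [-7.2, -2.9, 11.4]
grip_width: 0.0414
```

```bash
python3 look2.py|head -3
```

```text
12.075 -0.015697728072895357 Fx -7.543194813738924
12.125 -0.015721252184039605 Fx -7.049069401473485
12.175 -0.01571224580360214 Fx -6.875351410953095
```

Call:
drive_tool --commands '[{"tx": 0.1,"ty": -0.031,"tz": 0,"rx": 0,"ry": 0,"rz": 0,"grip": 1},{"tx": 0,"ty": 0,"tz": 0,"rx": 0,"ry": 0,"rz": 0,"grip": 1}]'

```text
clock: 12.42
tcp_pos: [0.5617, -0.0778, 0.1173]
orientation: [-0.47, -3.102, 0.001]
contact_force: [-8.8, -2.5, 12.9]
grip_width: 0.0413
```

```bash
python3 look2.py; python3 look.py scene7
```

```text
12.475 -0.01391737761069531 Fx -7.320421031594687
12.525 -0.013906251963016564 Fx -7.754530969895561
12.575 -0.013908328098712975 Fx -7.635936704820926
-0.06 [-0.0108 -0.0046  0.1018] 190
-0.04 [0.0071 0.0103 0.1024] 134
-0.02 [-0.023  -0.0145  0.1026] 169
0.0 [-0.0093  0.0096  0.1025] 148
0.02 [-0.0075 -0.0046  0.1017] 137
0.04 [-0.0189 -0.0093  0.1029] 166
0.06 [-0.0066  0.0104  0.1027] 196
12.625 [ 0.5617 -0.0778  0.1173] [-0.0139 -0.0018  0.1173] Fx -7.136662569720599 Fy -4.390435136860537 12.523443681982423 0.04182733047586245
plate ((35.680564880371094, 0.8212432861328125), (119.78445434570312, 145.69822692871094), 1.5631275177001953)
bar 0.05 [-0.0301 -0.0105  0.0175]
bar 0.065 [-0.03   -0.0134  0.0174]
bar 0.078 [-0.029  -0.0131 -0.0009]
```

Call:
drive_tool --commands '[{"tx": 0.055,"ty": -0.017,"tz": 0,"rx": 0,"ry": 0,"rz": 0,"grip": 1},{"tx": 0,"ty": 0,"tz": 0,"rx": 0,"ry": 0,"rz": 0,"grip": 1},{"tx": 0,"ty": 0,"tz": 0,"rx": 0,"ry": 0,"rz": 0,"grip": 1}]'

```text
clock: 13.0
tcp_pos: [0.5625, -0.078, 0.1173]
orientation: [-0.47, -3.101, 0.001]
contact_force: [-10.7, -2.0, 13.2]
grip_width: 0.0415
```

Call:
drive_tool --commands '[{"tx": 0,"ty": 0,"tz": 0,"rx": 0,"ry": 0,"rz": 0,"grip": -1},{"tx": 0,"ty": 0,"tz": 0,"rx": 0,"ry": 0,"rz": 0,"grip": -1},{"tx": 0,"ty": 0,"tz": 0,"rx": 0,"ry": 0,"rz": 0,"grip": -1},{"tx": 0,"ty": 0,"tz": 0,"rx": 0,"ry": 0,"rz": 0,"grip": -1},{"tx": 0,"ty": 0,"tz": 0,"rx": 0,"ry": 0,"rz": 0,"grip": -1}]'

```text
clock: 13.62
tcp_pos: [0.5655, -0.0772, 0.1171]
orientation: [0.469, 3.106, 0.0]
contact_force: [-0.2, -0.7, -0.3]
grip_width: 0.0856
```

```bash
python3 look.py scene8
```

```text
13.675 [ 0.5654 -0.0772  0.1171] [-0.0105 -0.0001  0.1171] Fx 0.4036255756626054 Fy -0.10274829772488057 0.25946329543903823 0.08517737166205258
plate ((33.48401641845703, -1.7969284057617188), (130.57937622070312, 121.60228729248047), 89.82766723632812)
bar 0.05 [-0.0304 -0.0134  0.0164]
bar 0.065 [-0.0301 -0.0152  0.0142]
bar 0.078 [-0.0317 -0.0162 -0.0015]
```

View pics/scene8.png

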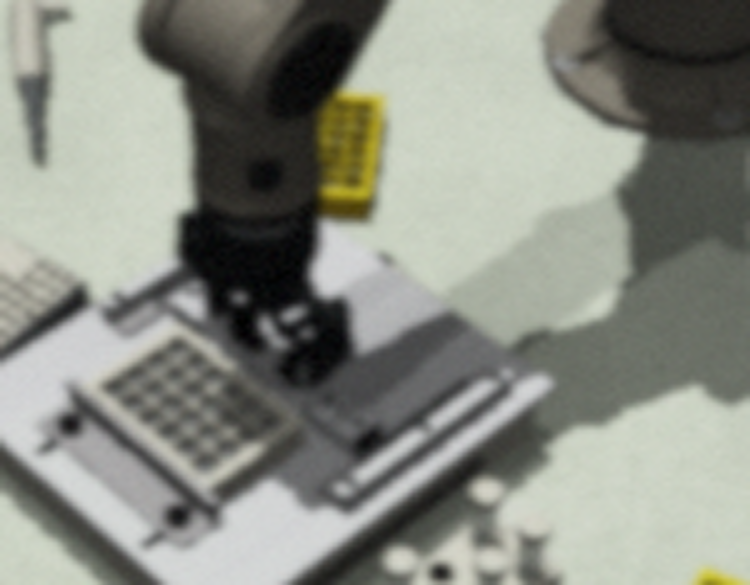

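Call:
drive_tool --commands '[{"tx": 0,"ty": 0,"tz": 1,"rx": 0,"ry": 0,"rz": 0,"grip": -1},{"tx": 0,"ty": 0,"tz": 1,"rx": 0,"ry": 0,"rz": 0,"grip": -1},{"tx": 0,"ty": 0,"tz": 1,"rx": 0,"ry": 0,"rz": 0,"grip": -1},{"tx": -0.5,"ty": 0.5,"tz": 1,"rx": 0,"ry": 0,"rz": 0,"grip": -1},{"tx": -0.5,"ty": 1,"tz": 1,"rx": 0,"ry": 0,"rz": 0,"grip": -1},{"tx": -0.5,"ty": 1,"tz": 1,"rx": 0,"ry": 0,"rz": 0,"grip": -1},{"tx": -0.5,"ty": 1,"tz": 0.5,"rx": 0,"ry": 0,"rz": 0,"grip": -1},{"tx": -0.5,"ty": 1,"tz": 0,"rx": 0,"ry": 0,"rz": 0,"grip": -1},{"tx": -0.5,"ty": 1,"tz": 0,"rx": 0,"ry": 0,"rz": 0,"grip": -1},{"tx": -0.5,"ty": 1,"tz": 0,"rx": 0,"ry": 0,"rz": 0,"grip": -1}]'

```text
clock: 14.92
tcp_pos: [0.4948, 0.0533, 0.2471]
orientation: [0.469, 3.106, 0.001]
contact_force: [0.7, -0.8, -0.3]
grip_width: 0.0856
```

Call:
drive_tool --commands '[{"tx": -0.3,"ty": 1,"tz": 0,"rx": 0,"ry": 0,"rz": 0,"grip": -1},{"tx": -0.3,"ty": 1,"tz": 0,"rx": 0,"ry": 0,"rz": 0,"grip": -1},{"tx": -0.3,"ty": 1,"tz": 0,"rx": 0,"ry": 0,"rz": 0,"grip": -1},{"tx": -0.3,"ty": 1,"tz": 0,"rx": 0,"ry": 0,"rz": 0,"grip": -1},{"tx": -0.3,"ty": 1,"tz": 0,"rx": 0,"ry": 0,"rz": 0,"grip": -1},{"tx": -0.3,"ty": 1,"tz": 0,"rx": 0,"ry": 0,"rz": 0,"grip": -1},{"tx": -0.3,"ty": 1,"tz": 0,"rx": 0,"ry": 0,"rz": 0,"grip": -1},{"tx": 0,"ty": 0,"tz": 0,"rx": 0,"ry": 0,"rz": 0,"grip": -1}]'

```text
clock: 15.92
tcp_pos: [0.4527, 0.194, 0.2469]
orientation: [-0.465, -3.107, -0.001]
contact_force: [0.0, -0.6, -1.0]
grip_width: 0.0857
```

```bash
cat > fin.py <<'E'
from h import *
np.set_printoptions(precision=4,suppress=True)
for n in ["top","scene"]:
  G=[eyes.grab_frame(n) for _ in range(3)]; np.savez(f"{n}9.npz",**G[0])
  f=G[0]["frame"]; cv2.imwrite(f"pics/{n}9.png",cv2.resize(f[120:260,235:405],None,fx=4.5,fy=4.2,interpolation=2))
  for tag,gs in(("before",[dict(np.load(f"{n}0.npz"))]),("now",G)):
    s=np.concatenate([S(pts(g)).reshape(-1,3) for g in gs]); k=len(gs)
    def box(x0,x1,y0,y1,z0,z1): return s[(s[:,0]>x0)&(s[:,0]<x1)&(s[:,1]>y0)&(s[:,1]<y1)&(s[:,2]>z0)&(s[:,2]<z1)]
    for sg in(-1,1):
        q=box(-.13,.02,min(0,sg*.05),max(0,sg*.05),.143,.16); print(n,tag,"tab",q.mean(0),np.percentile(q[:,:2],[3,97],axis=0).ravel(),len(q)//k)
    q=np.vstack([box(-.13,.0,a,b,.107,.1135) for a,b in((-.085,-.04),(.04,.085))]); print("  bar back edge",np.percentile(q[:,0],[1,3,10]))
    q=box(-.13,.02,-.09,.09,.107,.1135);print("  bar y",np.percentile(q[:,1],[1,99]))
E
python3 fin.py
```

```text
top before tab [-0.0958 -0.0278  0.1476] [-0.1068 -0.032  -0.0844 -0.0239] 31
top before tab [-0.0957  0.0268  0.1481] [-0.1073  0.0231 -0.0849  0.0308] 32
  bar back edge [-0.1103 -0.1095 -0.1073]
  bar y [-0.0877  0.0872]
top now tab [-0.0194 -0.0278  0.1476] [-0.0306 -0.0322 -0.0085 -0.0238] 30
top now tab [-0.0193  0.0266  0.1479] [-0.03    0.0226 -0.008   0.031 ] 30
  bar back edge [-0.0336 -0.033  -0.0307]
  bar y [-0.0879  0.0877]
scene before tab [-0.092  -0.0266  0.1483] [-0.105  -0.0317 -0.0813 -0.0219] 16
scene before tab [-0.0926  0.0281  0.1481] [-0.1033  0.0223 -0.0819  0.0326] 18
  bar back edge [-0.1084 -0.1071 -0.1045]
  bar y [-0.0848  0.0878]
scene now tab [-0.0156 -0.0267  0.1477] [-0.0273 -0.0329 -0.0045 -0.022 ] 18
scene now tab [-0.016   0.0282  0.1478] [-0.0285  0.0241 -0.0042  0.032 ] 21
  bar back edge [-0.0317 -0.031  -0.0285]
  bar y [-0.0881  0.0889]
```

View pics/top9.png

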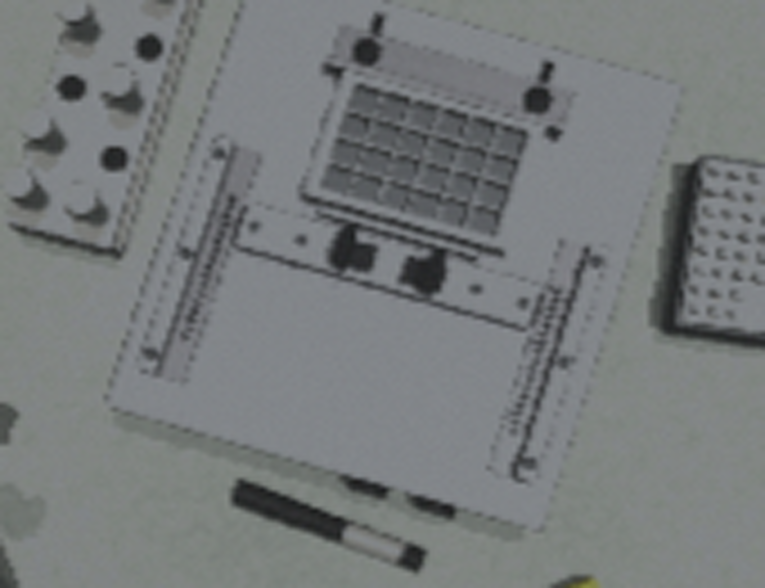

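View pics/scene9.png

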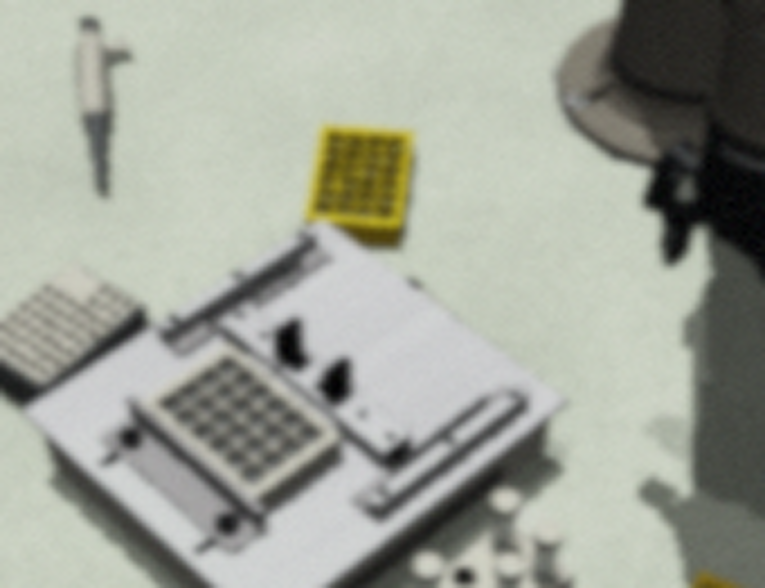

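Run:
```python
from h import *
np.set_printoptions(precision=4,suppress=True)
s=S(pts(dict(np.load("top9.npz")))).reshape(-1,3)
q=s[(s[:,2]>.1145)&(s[:,2]<.1195)&(abs(s[:,1])<.07)&(s[:,0]>-.005)&(s[:,0]<.092)]
print(cv2.minAreaRect((q[:,:2]*1000).astype(np.float32)),np.median(q[:,2]))
E=[]
for y in np.arange(-.055,.056,.011):
    z=q[abs(q[:,1]-y)<.0055]; E.append((y,z[:,0].min()))
E=np.array(E); print(E[:,1],"yaw",-np.polyfit(E[:,0],E[:,1],1)[0])
a=cv2.imread("pics/top0.png");b=np.load("top9.npz")["frame"]
for t in["tube_rack","tip_box","marker"]:
    print(t,[ (d["confidence"],np.array(d["position"])*[640,400]) for d in spotter.boxes_of("top",t)[:1]])
print(status.get_obs()["contact_force"])
workorder.hand_in()
```

```text
((47.179752349853516, -1.5376625061035156), (127.46688842773438, 89.6040267944336), 89.99691009521484) 0.11660349553126914
[0.0101 0.011  0.0096 0.0064 0.0024 0.0026 0.0096 0.0087 0.0103 0.0046
 0.0098] yaw 0.010897122660023875
tube_rack [(0.84, array([257.088, 144.92 ]))]
tip_box [(0.71, array([398.528, 179.68 ]))]
marker [(0.79, array([308.48, 244.72]))]
[-0.2251 -0.5278  0.7951]
the job is handed in; nothing more can be done
```

The white plate is clamped on the shaker and the job is handed in, at about 16 s of the 48 s. I squeezed both lock tabs and slid the bar about 79 mm, until the force showed the pad pressing the plate against the end stop. I then released the tabs, let the bar drop back into a rack slot, and moved the arm clear.

**Last checks:**
- **Tabs:** they are back at their starting spacing, 54.4 to 54.9 mm between centres against 54.6 to 54.7 mm before, so I take the bar as locked.
- **Plate:** it lies flat (top at 117 mm) against the stop. It is square to within about 0.01 rad, against the 0.04 rad limit, though the edge points behind that figure were noisy.
- **Pad:** I estimate it is pressed in 4 to 8 mm, which is roughly 5.5 to 8 N. This is inferred from the touch force and camera geometry, because pad travel isn't reported.
- **Robot:** it is touching nothing; the wrist reads about zero force.
- **Bystanders:** the arm met none of them on its path. The tube rack, tip box and marker look unmoved in the last top view; I did not measure the other four again.

**Disagreements:**
- **Bar travel:** the cameras put it at about 76.5 mm, while the nearest lock slot is 78 mm. I put this down to lock play and measurement error, because both tabs are fully out.
- **Pad contact:** camera geometry put first contact with the stopped plate near 70 mm of travel, and the force readings put it nearer 72.5 mm. The pad press is within limits either way.

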